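Fasten a cover's quarter-turn stud with its slot key

ROBOT

A 6-joint arm with a two-finger parallel gripper is mounted at the origin on a cart in front of the work surface, level with it; the furniture and walls round the work are solid. World frame = base frame: x ahead of the robot, y to its left, z up, the work surface at z = 0. Lengths are in m, angles in rad, forces in N, time in s.
With the tool pointing down it reaches from about 0.35 to 0.85 m from the base axis. Payload 8.1 kg.
Tool frame: the origin (TCP) lies on the centre line of the jaws, within the pads' length; the fingertips stand 17 mm ahead of it and the grasp point (between the pads) lies 2 mm behind it (bot.tcp_to_tips is the distance from the TCP to the fingertips, in m); z points along the fingers, x is the direction in which the jaws open and shut, and the axes are right-handed (so a half turn about z gives the same grasp; the last joint's range is limited). The gripper opens to 93 mm and grips with 3 to 60 N. Pads are 15 mm wide; open, the fingers measure 128 mm over their backs; the gripper's body (75 mm by 188 mm) begins 65 mm behind the grasp point.
Start: joints at [-1.288, 0.13, 1.488, -0, 1.523, -0.085], TCP at [0.216, -0.56, 0.236] pointing down, gripper open.
Joint ranges: [-2.96, 2.96], [-0.89, 2.26], [0.02, 2.5], [-1.34, 4.48], [0, 2.73], [-2.66, 2.66]. Speed limits (rad/s): [2.39, 2.39, 2.79, 3.14, 3.14, 3.14].

INTERFACE

Orientations are given as a rotation vector (axis times angle).
In Python, from plant import bot gives the robot as it stands. The module is installed in compiled form; this text tells all that it offers.
- The arm moves only by the shell command python3 -m handwheel 'ROWS' [FORCE]. ROWS is JSON, a list of rows, each a list of 3 entries, a list of its own where there are three numbers: the shift along the world's x, y, z in mm, then the turn, a rotation vector about the world's x, y, z in rad, then the opening in per cent of the stroke, from 0 (shut) to 100 (fully open). A call has 1 to 12 rows; each row shifts and turns the commanded pose from where the row before left it; what a row does not reach is not made up. A row lasts 1/8 s, in which the tool goes at most 62.5 mm and 10.7 degrees, less where a joint would pass 70% of its speed; a pose out of reach is approached as far as the arm can. A call is refused whole if a number of a shift passes 62.5 or a number of a turn 0.188, either way. A call with a gripper value outside its range is refused whole. The fingers move at their own pace and stop on an object; FORCE is the grip in N (left out, the last holds). Time passes only in rows, so rows that do not move let the fingers close. It gives the time, the measured TCP pose, the force and the opening at its end, in the units of the state.
- bot.read_state(): the state, without advancing time (a new reading comes with each control period).
- bot.grab_frame(name): name is "scene" or "side" or "wrist"; returns a dict with "color" (384x512x3 uint8, blue, green, red), "depth" (384x512 float32, m along the optical axis (not along the pixel's ray), 0 where there is no reading), "camera_matrix" (3x3 intrinsics, pixels), "R" (3x3) and "t" (3): a world point X has camera coordinates R X + t. Camera axes: x right, y down, z forward; pixel columns grow to the right and rows downward; lengths in m; the calibration is good to about 2 mm. A picture is of the moment at which its call begins.
- bot.finish_job(): hands the job in, once; it reports no verdict.
Trained networks look in a picture, given as the dict that the camera call returned (one of the last four; its "shot" number tells which), for a name from the list of things; names that differ only in an ending like _2 or _b are one class to them, and where a whole thing is asked for, a point or a joint stands for the part that bears it (a point fixed in the world has none). Each returns a list of dicts, best first, with "conf" (0 to 1); they miss things now and then, are a little off and sometimes report something else, mostly with a low value. They report only what shows in the picture. A call takes as long as a camera call. They do not tell look-alikes from the thing itself.
- bot.silhouettes(picture, target): "mask" (384x512 bool, what is visible of it) and "pixel" ([column, row] in pixels, amid what is visible of it).
- bot.place_of(picture, target): "pixel" ([column, row] in pixels: a listed point, or the origin of a listed thing).
The state is a dict: "t": time; "qpos": joint angles; "qd": joint speeds; "joint_efforts": joint torques, N m; "eef_pos": TCP position; "eef_rot": TCP orientation; "contact_force": force on the tool from outside, world axes, zero at the start; "wrist_torque": the same for the moment, N m; "finger_gap": finger opening in m.
Only numpy, scipy, OpenCV 4.12 (cv2) and the standard library are available. Lean on these libraries where they do the work, as an engineer would, in place of code of your own. Each camera call takes 0.05 s, during which the arm holds its last target.

TASK

The cover of the pump box is on, but its slotted stud is still undone. Take the slot key from its stand, set its blade in the stud's slot, press the stud down gently and turn it clockwise about a quarter turn until you feel it drop into its catch, then let it spring back up there so that it stays locked. Never load the stud with more than 25 N, put the key back upright and fully down in its stand, and leave the other things where they lie.

Things in the scene. Friction and masses are not known exactly. Their poses are not given: they have to be found in the camera images.
- pump_box: Grey metal pump box, fixed, 150 (x) x 110 (y) x 60 high mm. Origin: centre of its underside, z up. 35 mm from its centre towards its own -x end the cover has a hole with a black collar (34 mm inside, 46 mm outside, top at z = 64 mm) in which the slotted stud sits. Two dark tongues and a pipe stub stand at its +x end.
- stud_head: The stud's round steel head, 31 mm across, in the collar. Origin: middle of the floor of its slot (53 mm above the worktop unpressed; sinks when pressed). x runs along the slot, z up; at stud_turn = 0 x is the box's x. The slot goes right across the head, 5.8 mm wide and 8 mm deep, with 1.5 mm bevelled edges.
- stud_turn (a joint): Turn of the stud in rad, 0 to 1.9, growing clockwise seen from above. It starts undone at 0 to 0.15. The hidden catch is not set exactly: it takes the stud somewhere between 0.95 and 1.65, with a hard stop at most 0.16 rad past the place where the stud first drops. The stud leaves its undone place only while pressed 4 mm or more.
- stud_press (a joint): Press of the stud in m, 0 up, growing downward. Spring: 4 N at 0 plus 0.5 N per mm. On the way a hidden lip keeps it at 4 mm or more and a floor stops it at 5.5 mm; at the catch the floor ends and it can be pressed to 8.5 mm against the spring alone. Let go there it springs up to 1 mm, behind the lip: locked. Let go short of there it stays at 4 mm or springs back.
- key_grip (a point): Centre of the slot key's flat black handle, 44 (x) x 12 (y) x 32 (z) mm; grasp it across its 12 mm thickness (y). The key weighs 70 to 120 g and is 80 mm tall: handle, 13 mm round shank, a 26 mm round flange 24 to 28 mm above the blade's lower end, blade. The handle's centre is 64 mm above the blade's lower end.
- key_tip (a point): Middle of the lower end of the key's flat blade. The blade is 26 (x) x 3.6 (y) mm, 24 mm long below the flange; x runs along the blade's width as along the handle's, z up the key.
- key_stand: Grey key stand, fixed to the worktop, 74 (x) x 50 (y) x 36 high mm. Origin: centre of its underside. The key stands upright in it, the blade in a slot, the flange on the top face.
- stand_mouth (a point): Middle of the mouth of the stand's slot, on its top face 36 mm above the worktop. The slot is 31 mm long along the stand's x, 9 mm wide, 27 mm deep, with bevelled edges. Fully down, the blade's end is 24 mm below this point.
- label_roll_1: White roll of label paper, 72 mm across, 50 mm high, standing on its flat side; bystander. Origin: centre of its underside.
- label_roll_2: Smaller white roll of label paper, 54 mm across, 32 mm high; bystander. Origin: centre of its underside.
- marker_1: Felt marker lying on the worktop, 135 x 16 x 18 mm; bystander. Origin: centre of its underside.
- masking_tape: Roll of masking tape lying flat, 96 mm across, 25 mm high; bystander. Origin: centre of its underside.
Mind the look-alikes: they are no part of the job. What is shaped like the part that bears key_grip but brown or orange is not meant.

How it is judged:
On the way, in this order (a step that is already met when the one before it is completed fails the run):
1. the key's blade stands on the floor of the stud's slot, in line with it (horizontal distance between key_tip and stud_head below 0.005 m and z of key_tip in the frame of stud_head below 0.003 m and angle between the x axis of key_tip and the x axis of stud_head, either way round below 0.25 rad), for 0.1 s.
2. the stud, pressed past its lip with the key in it, has been turned more than 0.9 rad (value of joint stud_turn above 0.9 rad and value of joint stud_press above 0.003 m and distance between key_tip and stud_head below 0.007 m), for 0.02 s.
3. the stud has sprung up into its catch (value of joint stud_turn above 0.9 rad and value of joint stud_press below 0.0026 m), for 0.2 s.
At the end, for the whole second after the job is handed in: The stud is caught: turned more than 0.9 rad clockwise and sprung back up to less than 2.6 mm of press. The key stands in the stand's slot, its blade within 8 mm of the slot's middle and at least 20 mm deep (24 mm is fully down), upright within 0.15 rad, at rest (all of step 3 and horizontal distance between key_tip and stand_mouth below 0.008 m and z of key_tip in the frame of stand_mouth below -0.02 m and angle between key_tip's own z axis and vertical below 0.15 rad and linear speed of slot_key below 0.02 m/s); the robot touches nothing.
It fails at once if the stud is loaded with more than 25 N (contact force between anything else and stud_head above 25 N).
It fails at once if the larger label roll is moved by more than 25 mm (distance of label_roll_1 from where it was at the start of the episode above 0.025 m).
It fails at once if the smaller label roll is moved by more than 25 mm (distance of label_roll_2 from where it was at the start of the episode above 0.025 m).
It fails at once if the marker is moved by more than 25 mm (distance of marker_1 from where it was at the start of the episode above 0.025 m).
It fails at once if the roll of masking tape is moved by more than 25 mm (distance of masking_tape from where it was at the start of the episode above 0.025 m).
It also fails if it takes over 72 s, if anything falls off the work surface, if the arm or the gripper's body presses on something with over 40 N, if the wrist force passes 120 N, or if a joint passes its speed limit or range.

## Working session

There is one attempt and no reset: what is moved stays moved. The work goes in short steps, Python scripts to look and compute and a shell command to move; the robot and the scene stay as the last step left them, time stands still between calls to the robot, and variables do not carry over. Pictures are saved under pics/ and viewed, and the job is handed in when it is done.

```bash
mkdir -p pics; ls; cat > h.py <<'E'
import numpy as np, cv2
from plant import bot
def ray(p,px):
    K=np.array(p["camera_matrix"]);R=np.array(p["R"]);t=np.array(p["t"])
    d=R.T@np.linalg.solve(K,[px[0],px[1],1.]); return -R.T@t,d
def atz(p,px,z):
    o,d=ray(p,px); return o+d*(z-o[2])/d[2]
def dep(p,px):
    c,r=int(round(px[0])),int(round(px[1])); z=np.median([v for v in p["depth"][max(r-1,0):r+2,max(c-1,0):c+2].ravel() if v>0] or [0])
    o,d=ray(p,px); return o+d*z
def tri(l):
    A=np.zeros((3,3));b=np.zeros(3)
    for p,px in l:
        o,d=ray(p,px);d=d/np.linalg.norm(d);M=np.eye(3)-np.outer(d,d);A+=M;b+=M@o
    return np.linalg.solve(A,b)
def proj(p,X):
    c=np.array(p["R"])@X+np.array(p["t"]); u=np.array(p["camera_matrix"])@c; return u[:2]/u[2]
E
python3 - <<'E'
from h import *
np.set_printoptions(precision=4,suppress=True)
print(bot.read_state())
for n in ["scene","side","wrist"]:
    p=bot.grab_frame(n); cv2.imwrite(f"pics/{n}0.png",p["color"])
    for t in ["pump_box","stud_head","key_grip","key_tip","key_stand","stand_mouth","label_roll_1","marker_1","masking_tape"]:
        for r in bot.place_of(p,t)[:3]: print(n,t,np.round(r["pixel"],1),round(r["conf"],2),dep(p,r["pixel"]))
E
```

```text
pics
{'t': 0.0, 'qpos': array([-1.2884,  0.1312,  1.4892, -0.    ,  1.523 , -0.0854]), 'qd': array([ 0.0002, -0.    , -0.0002, -0.001 ,  0.0003,  0.0022]), 'joint_efforts': array([  0.0018, -55.9841, -49.1755,   0.077 ,   0.0355,  -0.0001]), 'eef_pos': array([ 0.2156, -0.5594,  0.2346]), 'eef_rot': array([-2.5893,  1.7771,  0.0022]), 'contact_force': array([-0.7275,  0.0514,  0.2269]), 'wrist_torque': array([-0.0371, -0.0046, -0.023 ]), 'finger_gap': 0.0926189983950146}
scene pump_box [248.  192.9] 0.74 [ 0.5027 -0.1214  0.0595]
scene stud_head [255.3 181. ] 0.49 [ 0.515  -0.1819  0.0568]
scene stud_head [188.5 206.2] 0.24 [0.6332 0.0095 0.0352]
scene key_grip [196.2 252.4] 0.72 [0.4749 0.1681 0.0889]
scene key_grip [161.7 243.2] 0.64 [0.5766 0.1897 0.0783]
scene key_grip [240.2 254.8] 0.5 [0.3795 0.1025 0.0787]
scene key_tip [167.5 258.8] 0.74 [0.5728 0.1818 0.0041]
scene key_tip [196.5 266.3] 0.69 [0.4728 0.1743 0.037 ]
scene key_tip [229.6 289.2] 0.56 [0.3659 0.1714 0.0148]
scene key_stand [197.6 271.2] 0.65 [0.4608 0.1849 0.0362]
scene stand_mouth [195.3 262.1] 0.69 [0.4795 0.170
[... 435 characters left out ...]
284  0.0568]
side stud_head [262.8 275.5] 0.61 [0.4744 0.1686 0.0732]
side stud_head [266.3 173.3] 0.37 [ 0.5132 -0.1738  0.0597]
side key_grip [216.3 275.4] 0.89 [0.5721 0.1866 0.076 ]
side key_grip [304.  255.5] 0.8 [0.3901 0.1001 0.0705]
side key_grip [314.3 282. ] 0.76 [0.3652 0.1703 0.0797]
side key_tip [216.9 291.3] 0.87 [0.5724 0.1942 0.0232]
side key_tip [303.5 296. ] 0.72 [0.3818 0.1751 0.0253]
side key_tip [300.4 267.5] 0.63 [0.3923 0.0881 0.0036]
side key_stand [257.3 290.8] 0.68 [0.4831 0.1853 0.0358]
side stand_mouth [260.3 284.6] 0.65 [0.4785 0.1729 0.0423]
side label_roll_1 [240.5 222.9] 0.83 [ 0.5579 -0.0102  0.0225]
side label_roll_1 [206.8 222.7] 0.74 [0.6416 0.0136 0.0345]
```

```bash
python3 - <<'E'
import cv2
for n in["scene","side"]:
    i=cv2.imread(f"pics/{n}0.png"); c=i[130:320,140:350]; cv2.imwrite(f"pics/{n}0c.png",cv2.resize(c,None,fx=3,fy=3,interpolation=cv2.INTER_CUBIC)[:600])
E
```

```text
(no output)
```

View pics/scene0c.png

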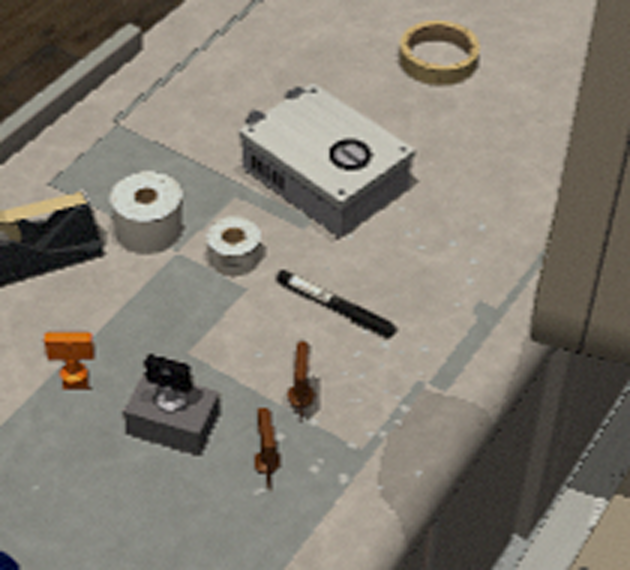

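View pics/side0c.png

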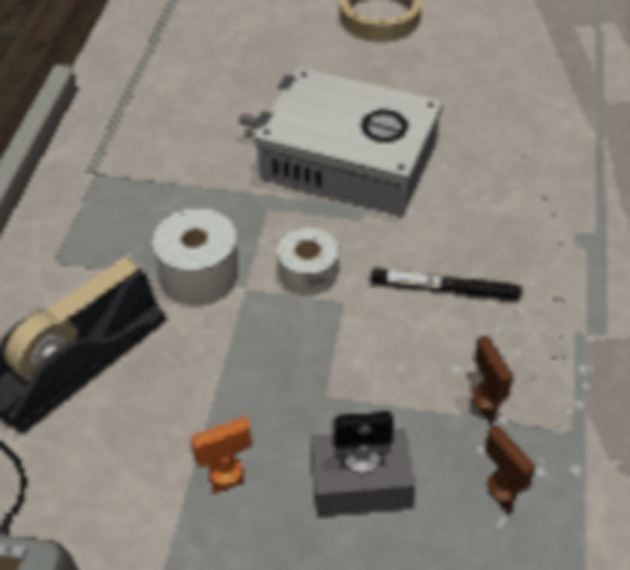

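View pics/wrist0.png

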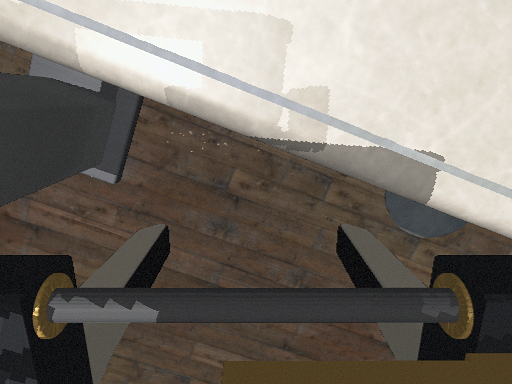

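Key candidates in the scene picture: orange (162,244), brown (240,255), brown (229,285) and black (196,252), which stands in the grey stand. The black one is the key by colour and stand. The stud is in the box at (256,181).

```bash
python3 -m handwheel '[[[36,40,8],[0,0,0],100],[[36,40,8],[0,0,0],100],[[36,40,8],[0,0,0],100],[[36,40,8],[0,0,0],100],[[36,40,8],[0,0,0],100],[[36,40,8],[0,0,0],100],[[36,40,8],[0,0,0],100],[[30,40,8],[0,0,0],100],[[0,0,0],[0,0,0],100],[[0,0,0],[0,0,0],100]]'
python3 - <<'E'
from h import *
from scipy.spatial.transform import Rotation as Ro
np.set_printoptions(precision=4,suppress=True)
s=bot.read_state();Rt=Ro.from_rotvec(s["eef_rot"]).as_matrix();print(s["eef_pos"],s["qpos"],Rt)
p=bot.grab_frame("wrist"); cv2.imwrite("pics/wrist1.png",p["color"])
R=np.array(p["R"]);o=-R.T@np.array(p["t"]);print("cam in tool",Rt.T@(o-s["eef_pos"]),Rt.T@R.T)
for t in ["pump_box","stud_head","key_grip","stand_mouth"]:
    for r in bot.place_of(p,t)[:3]: print(t,np.round(r["pixel"],1),round(r["conf"],2),dep(p,r["pixel"]))
E
```

```text
t: 2.75
eef_pos: [0.4976, -0.24, 0.2995]
eef_rot: [2.59, -1.777, -0.0]
contact_force: [-0.7, -0.4, 0.2]
finger_gap: 0.093
[ 0.4976 -0.24    0.2995] [-0.5419 -0.0163  1.5251 -0.0004  1.633   0.6603] [[ 0.3602 -0.9329 -0.0004]
 [-0.9329 -0.3602 -0.0003]
 [ 0.0001  0.0005 -1.    ]]
cam in tool [-0.0001 -0.0753 -0.1491] [[ 1.      0.0011  0.0004]
 [-0.0012  0.9629  0.2697]
 [-0.     -0.2697  0.9629]]
pump_box [226.7 108. ] 0.72 [ 0.5471 -0.1885  0.061 ]
stud_head [209.3 138.7] 0.77 [ 0.5051 -0.1807  0.053 ]
```

View pics/wrist1.png

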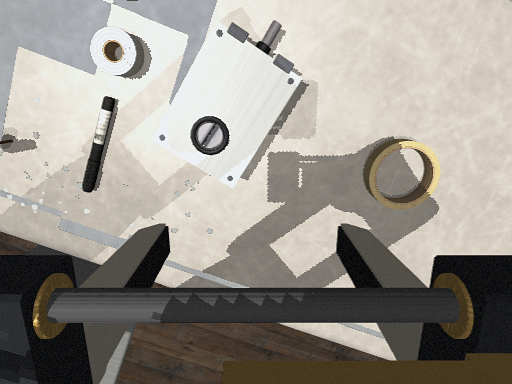

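```bash
python3 -m handwheel '[[[-20,15,-35],[0,0,0],100],[[-20,15,-35],[0,0,0],100],[[0,0,0],[0,0,0],100],[[0,0,0],[0,0,0],100]]'
python3 - <<'E'
from h import *
np.set_printoptions(precision=4,suppress=True)
p=bot.grab_frame("wrist"); cv2.imwrite("pics/wrist2.png",p["color"])
for t in ["pump_box","stud_head"]:
    for r in bot.place_of(p,t)[:3]: print(t,np.round(r["pixel"],1),round(r["conf"],2),dep(p,r["pixel"]))
r=bot.place_of(p,"stud_head")[0]["pixel"]
x,y=int(r[0]),int(r[1]);print(x,y)
cv2.imwrite("pics/w2c.png",cv2.resize(p["color"][max(y-35,0):y+35,x-45:x+45],None,fx=8,fy=8,interpolation=cv2.INTER_CUBIC))
np.savez("w2.npz",R=p["R"],t=p["t"],camera_matrix=p["camera_matrix"],color=p["color"],depth=p["depth"])
E
```

```text
t: 3.5
eef_pos: [0.4589, -0.2111, 0.2317]
eef_rot: [-2.589, 1.779, -0.005]
contact_force: [0.9, 0.2, 0.5]
finger_gap: 0.0931
pump_box [257.7  87.6] 0.68 [ 0.5407 -0.185   0.0592]
stud_head [240.5 118.1] 0.79 [ 0.508  -0.1796  0.0532]
240 118
```

View pics/wrist2.png

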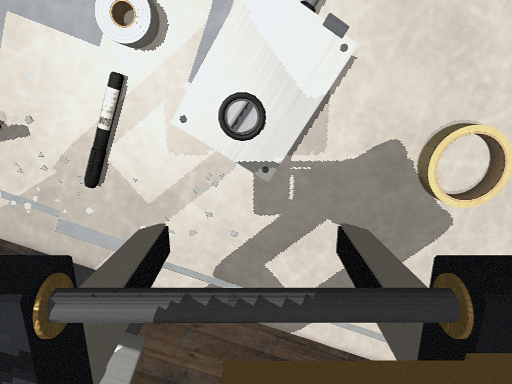

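View pics/w2c.png

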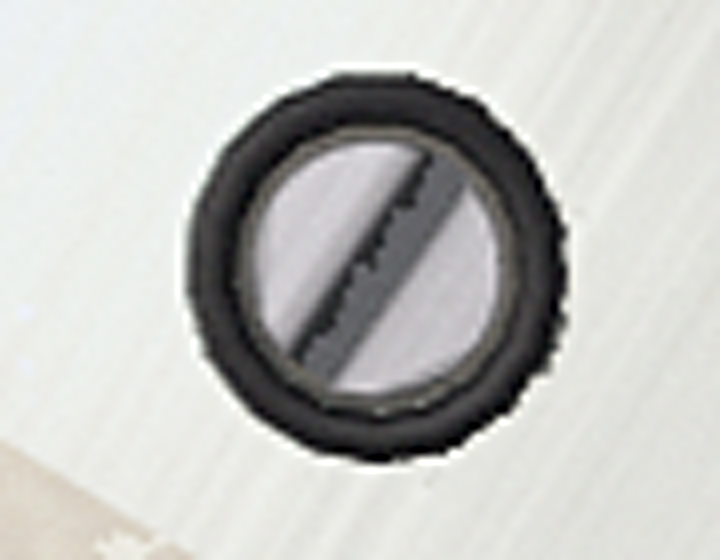

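```bash
python3 - <<'E'
from h import *
np.set_printoptions(precision=4,suppress=True)
p=np.load("w2.npz")
f=lambda u,v:(195+u/8-.44,83+v/8-.44)
a=atz(p,f(448,170),.057);b=atz(p,f(312,370),.057);d=a-b;print("slot",a,b,np.linalg.norm(d),np.degrees(np.arctan2(d[1],d[0])))
print("ctr collar",atz(p,f(378,267),.063),"head",atz(p,f(378,266),.061),"net",atz(p,(240.5,118.1),.053))
# collar via depth
for e in [(187,267),(568,267),(378,72),(378,462)]: print(atz(p,f(*e),.063))
hsv=cv2.cvtColor(p["color"],cv2.COLOR_BGR2GRAY)
m=(hsv<90).astype(np.uint8);m[:80]=0;m[156:]=0;m[:,:200]=0;m[:,285:]=0
n,l,s,c=cv2.connectedComponentsWithStats(m);i=1+np.argmax(s[1:,4]);print(s[i],c[i])
cn=max(cv2.findContours((l==i).astype(np.uint8),0,1)[0],key=len);e=cv2.fitEllipse(cn);print(e,atz(p,e[0],.063))
# direct depth at head top and floor
for u,v in[(310,230),(440,320),(378,290),(378,100),(100,400),(600,500)]: print((u,v),dep(p,f(u,v)))
# box cover edges: mask bright
E
```

```text
slot [ 0.5244 -0.184   0.057 ] [ 0.4961 -0.1769  0.057 ] 0.02912978674236207 -14.083786400675455
ctr collar [ 0.511  -0.1802  0.063 ] head [ 0.511  -0.1802  0.061 ] net [ 0.508  -0.1796  0.053 ]
[ 0.5028 -0.1589  0.063 ]
[ 0.5192 -0.2014  0.063 ]
[ 0.5319 -0.1724  0.063 ]
[ 0.4892 -0.1884  0.063 ]
[219  92  47  49 928] [241.5636 116.5409]
((241.82127380371094, 116.12936401367188), (45.87739562988281, 47.365081787109375), 169.79576110839844) [ 0.5108 -0.1803  0.063 ]
(310, 230) [ 0.512  -0.1711  0.0614]
(440, 320) [ 0.5077 -0.1894  0.0606]
(378, 290) [ 0.5079 -0.1811  0.054 ]
(378, 100) [ 0.5289 -0.1735  0.0635]
(100, 400) [ 0.4836 -0.154   0.0594]
(600, 500) [ 0.4944 -0.2157  0.0603]
```

```bash
python3 -m handwheel '[[[-8,20,35],[0,0,0],100],[[-8,53,5],[0,0,0],100],[[-8,53,0],[0,0,0],100],[[-8,53,0],[0,0,0],100],[[-8,53,0],[0,0,0],100],[[-9,53,0],[0,0,0],100],[[-9,56,0],[0,0,0],100],[[0,0,0],[0,0,0],100],[[0,0,0],[0,0,0],100]]'
python3 - <<'E'
from h import *
np.set_printoptions(precision=4,suppress=True)
print(bot.read_state()["qpos"])
p=bot.grab_frame("wrist"); cv2.imwrite("pics/wrist3.png",p["color"])
for t in ["key_grip","key_tip","key_stand","stand_mouth"]:
    for r in bot.place_of(p,t)[:3]: print(t,np.round(r["pixel"],1),round(r["conf"],2),dep(p,r["pixel"]))
np.savez("w3.npz",R=p["R"],t=p["t"],camera_matrix=p["camera_matrix"],color=p["color"],depth=p["depth"])
E
```

```text
t: 4.82
eef_pos: [0.4003, 0.1311, 0.2704]
eef_rot: [-2.591, 1.776, -0.002]
contact_force: [1.2, -1.3, -0.1]
finger_gap: 0.0933
[ 0.195  -0.3841  1.8969 -0.0005  1.6276  1.3967]
key_grip [220.4 180. ] 0.95 [0.3794 0.1602 0.0795]
key_grip [251.   88.1] 0.69 [0.4793 0.1633 0.0921]
key_grip [285.4 188.6] 0.63 [0.3952 0.0905 0.0766]
key_tip [249.   89.4] 0.84 [0.4775 0.1647 0.0924]
key_tip [281.2 176.6] 0.71 [0.3973 0.092  0.0302]
key_tip [224.7 166.5] 0.56 [0.3838 0.1612 0.029 ]
key_stand [250.3  89.8] 0.96 [0.4776 0.1634 0.0922]
key_stand [247.3  91.3] 0.16 [0.4753 0.1656 0.0924]
stand_mouth [247.4  87.3] 0.81 [0.4787 0.1668 0.0919]
```

View pics/wrist3.png

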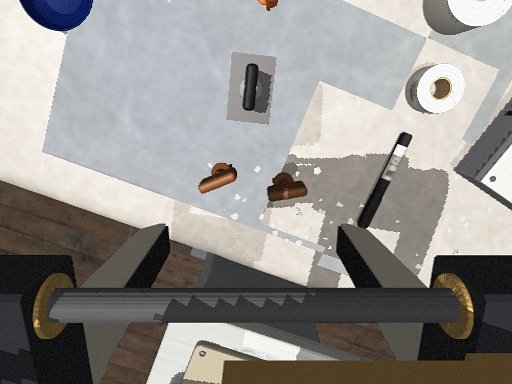

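The black handle at (250,87) stands in the grey stand with its slot. The browns at (218,180) and (287,188) and the orange at (268,2) are look-alikes. The next crop checks this.

```bash
python3 - <<'E'
from h import *
np.set_printoptions(precision=4,suppress=True)
p=np.load("w3.npz")
cv2.imwrite("pics/w3c.png",cv2.resize(p["color"][45:130,215:290],None,fx=7,fy=7,interpolation=cv2.INTER_CUBIC))
# handle top pixels: depth-> points with z>0.085
K=p["camera_matrix"];v,u=np.mgrid[45:130,215:290];z=p["depth"][45:130,215:290]
c=np.stack([(u-K[0,2])/K[0,0]*z,(v-K[1,2])/K[1,1]*z,z],-1).reshape(-1,3)
X=(c-p["t"])@p["R"]
def rect(m,n):
    P=X[m];(cx,cy),(w,h),a=cv2.minAreaRect((P[:,:2]*1000).astype(np.float32));print(n,m.sum(),np.median(P[:,2]),cx,cy,w,h,a)
    q=P[:,:2]-P[:,:2].mean(0);e=np.linalg.svd(q,full_matrices=False)[2][0];print("  mean",P.mean(0),"dir",np.degrees(np.arctan2(e[1],e[0])))
rect((X[:,2]>.087)&(X[:,2]<.1),"handle")
rect((X[:,2]>.030)&(X[:,2]<.0375),"stand")
rect((X[:,2]>.030),"all")
E
```

```text
handle 561 0.09140013857575222 479.86029052734375 164.96803283691406 43.88157272338867 12.291035652160645 14.34225082397461
  mean [0.4801 0.165  0.0912] dir -164.91352912978223
stand 2246 0.03601149895730681 479.8767395019531 165.0184326171875 73.98133850097656 49.92366027832031 15.102178573608398
  mean [0.4807 0.1652 0.036 ] dir -164.7034884884698
all 3055 0.036360932059185766 479.8767395019531 165.0184326171875 73.98133850097656 49.92366027832031 15.102178573608398
  mean [0.4804 0.1651 0.0492] dir 15.402297998084743
```

View pics/w3c.png

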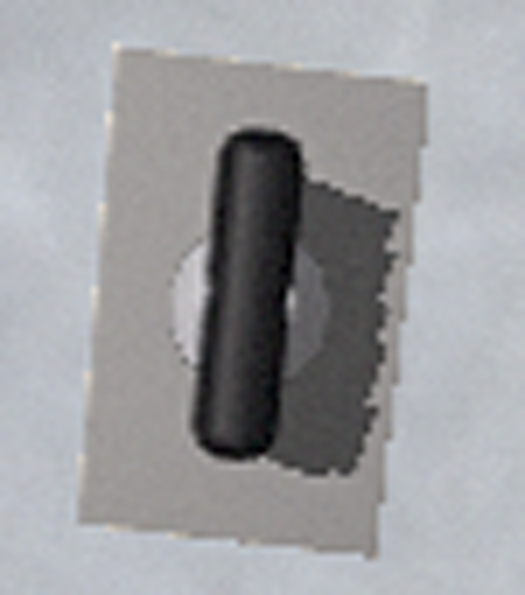

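The crop shows the black handle upright in the grey stand, so this is the key. Next I use the same depth method on the stud.

```bash
python3 - <<'E'
from h import *
np.set_printoptions(precision=4,suppress=True)
p=np.load("w2.npz")
K=p["camera_matrix"];v,u=np.mgrid[80:156,200:285];z=p["depth"][80:156,200:285]
c=np.stack([(u-K[0,2])/K[0,0]*z,(v-K[1,2])/K[1,1]*z,z],-1).reshape(-1,3)
X=(c-p["t"])@p["R"]
P=X[(X[:,2]>.0625)&(X[:,2]<.066)];print(len(P),cv2.minEnclosingCircle((P[:,:2]*1000).astype(np.float32)),P.mean(0))
P=X[(X[:,2]<.0565)&(X[:,2]>.05)&(np.hypot(X[:,0]-.511,X[:,1]+.18)<.015)];print(len(P),np.median(P[:,2]),P.mean(0))
q=P[:,:2]-P[:,:2].mean(0);e=np.linalg.svd(q,full_matrices=False)[2][0];print(np.degrees(np.arctan2(e[1],e[0])),cv2.minAreaRect((P[:,:2]*1000).astype(np.float32)))
P=X[(X[:,2]>.057)&(X[:,2]<.0615)&(np.hypot(X[:,0]-.511,X[:,1]+.18)<.016)];print(len(P),cv2.minEnclosingCircle((P[:,:2]*1000).astype(np.float32)))
from scipy.spatial.transform import Rotation as Ro
s=bot.read_state();print(s["eef_pos"],Ro.from_rotvec(s["eef_rot"]).as_matrix())
E
```

```text
751 ((518.310546875, -173.00082397460938), 33.609710693359375) [ 0.5106 -0.1798  0.0639]
183 0.05314937135909626 [ 0.5109 -0.1801  0.0531]
165.78453087423838 ((510.77532958984375, -180.1293487548828), (5.872962951660156, 29.197168350219727), 75.41474914550781)
472 ((510.2474365234375, -179.9097442626953), 15.367189407348633)
[0.4002 0.13   0.2697] [[ 0.3573 -0.934   0.0002]
 [-0.934  -0.3573 -0.0001]
 [ 0.0001 -0.0001 -1.    ]]
```

```bash
python3 -m handwheel '[[[10,5,0],[0,0,0.179],100],[[10,5,0],[0,0,0.179],100],[[10,5,0],[0,0,0.179],100],[[10,5,0],[0,0,0.179],100],[[10,5,0],[0,0,0.179],100],[[10,5,0],[0,0,0.179],100],[[10,5,0],[0,0,0.179],100],[[10,0,0],[0,0,0.179],100],[[0,0,0],[0,0,0.179],100],[[0,0,0],[0,0,0.179],100],[[0,0,0],[0,0,0.179],100],[[0,0,0],[0,0,0.179],100]]'
python3 -m handwheel '[[[0,0,-20],[0,0,0.179],100],[[0,0,-20],[0,0,0.179],100],[[0,0,-20],[0,0,0.179],100],[[0,0,-20],[0,0,0.179],100],[[0,0,-20],[0,0,0.179],100],[[0,0,0],[0,0,0],100],[[0,0,0],[0,0,0],100]]'
python3 - <<'E'
from h import *
np.set_printoptions(precision=4,suppress=True)
from scipy.spatial.transform import Rotation as Ro
s=bot.read_state();M=Ro.from_rotvec(s["eef_rot"]).as_matrix();print(s["eef_pos"],s["qpos"],np.degrees(np.arctan2(M[1,0],M[0,0])),M[:,2])
p=bot.grab_frame("wrist"); cv2.imwrite("pics/wrist4.png",p["color"])
K=p["camera_matrix"];v,u=np.mgrid[0:384,0:512];z=p["depth"]
c=np.stack([(u-K[0,2])/K[0,0]*z,(v-K[1,2])/K[1,1]*z,z],-1).reshape(-1,3)
X=(c-p["t"])@p["R"]
P=X[(np.abs(X[:,0]-.48)<.045)&(np.abs(X[:,1]-.165)<.04)&(X[:,2]>.087)&(X[:,2]<.1)&(z.ravel()>0)]
if len(P):print(len(P),cv2.minAreaRect((P[:,:2]*1000).astype(np.float32)),P.mean(0))
E
```

```text
t: 6.58
eef_pos: [0.4801, 0.1651, 0.2695]
eef_rot: [-2.794, -1.435, 0.0]
contact_force: [-0.3, 0.4, 0.8]
finger_gap: 0.0932
t: 7.45
eef_pos: [0.4803, 0.1657, 0.1705]
eef_rot: [1.909, 2.494, 0.001]
contact_force: [0.6, -0.3, -0.0]
finger_gap: 0.0931
[0.4803 0.1657 0.1705] [ 0.2312 -0.0802  1.8224 -0.      1.3986 -1.6037] 105.13195219340857 [ 0.0007  0.0002 -1.    ]
876 ((479.3376770019531, 164.34896850585938), (43.007137298583984, 12.006253242492676), 15.546914100646973) [0.4785 0.1645 0.0911]
```

View pics/wrist4.png

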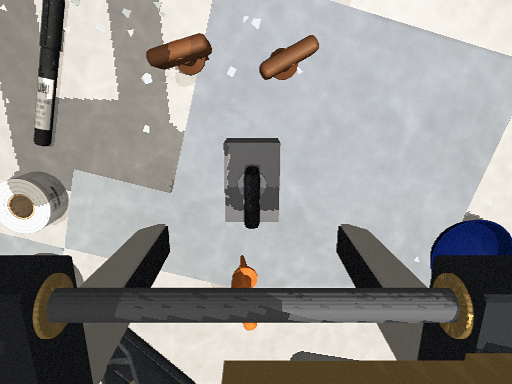

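```bash
python3 -m handwheel '[[[-0.5,-0.8,-30],[0,0,0],100],[[0,0,-30],[0,0,0],100],[[0,0,-25],[0,0,0],80],[[0,0,-11.5],[0,0,0],60],[[0,0,0],[0,0,0],40],[[0,0,0],[0,0,0],25],[[0,0,0],[0,0,0],0],[[0,0,0],[0,0,0],0],[[0,0,0],[0,0,0],0],[[0,0,0],[0,0,0],0]]' 35
```

```text
t: 8.75
eef_pos: [0.4793, 0.1653, 0.0732]
eef_rot: [1.903, 2.499, 0.0]
contact_force: [-0.2, 0.0, 0.5]
finger_gap: 0.0174
```

```bash
python3 -m handwheel '[[[0,0,0],[0,0,0],0],[[0,0,0],[0,0,0],0],[[0,0,0],[0,0,0],0]]'; python3 -m handwheel '[[[0,0,15],[0,0,0],0],[[0,0,20],[0,0,0],0],[[0,0,25],[0,0,0],0],[[0,0,30],[0,0,0],0],[[0,0,0],[0,0,0],0],[[0,0,0],[0,0,0],0]]'
python3 - <<'E'
from h import *
np.set_printoptions(precision=4,suppress=True)
from scipy.spatial.transform import Rotation as Ro
s=bot.read_state();M=Ro.from_rotvec(s["eef_rot"]).as_matrix();print(s["eef_pos"],np.degrees(np.arctan2(M[1,0],M[0,0])),M[:,2],s["finger_gap"],s["contact_force"])
for n in["wrist","scene","side"]:
    p=bot.grab_frame(n); cv2.imwrite(f"pics/{n}5.png",p["color"])
E
```

```text
t: 9.12
eef_pos: [0.4792, 0.1653, 0.0731]
eef_rot: [-1.903, -2.499, 0.0]
contact_force: [-0.1, -0.3, -0.7]
finger_gap: 0.0118
t: 9.88
eef_pos: [0.479, 0.1653, 0.1628]
eef_rot: [-1.903, -2.499, 0.0]
contact_force: [-0.0, -0.7, -1.9]
finger_gap: 0.0114
[0.479  0.1653 0.1628] 105.42779905063723 [-0.0003 -0.     -1.    ] 0.011438825135521502 [-0.0142 -0.7281 -1.9015]
```

View pics/wrist5.png

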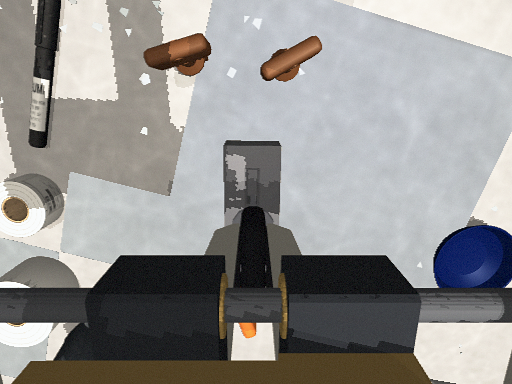

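View pics/side5.png

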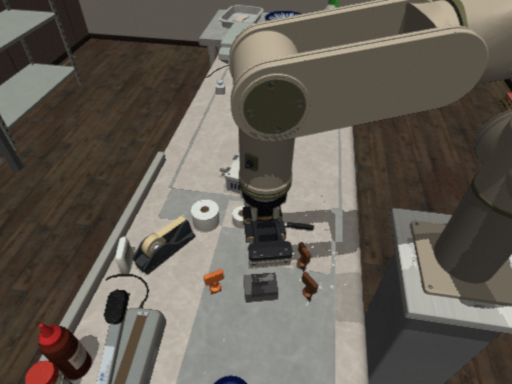

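```bash
python3 -m handwheel '[[[4.5,-40,0],[0,0,-0.074],0],[[4.5,-52,0],[0,0,-0.074],0],[[4.5,-52,0],[0,0,-0.074],0],[[4.5,-52,0],[0,0,-0.074],0],[[4.5,-52,0],[0,0,-0.074],0],[[4.5,-52,0],[0,0,-0.075],0],[[4.5,-45.3,0],[0,0,-0.075],0],[[0,0,-20],[0,0,0],0],[[0,0,0],[0,0,0],0],[[0,0,0],[0,0,0],0]]'
cat > look.py <<'E'
import sys
from h import *
np.set_printoptions(precision=4,suppress=True)
from scipy.spatial.transform import Rotation as Ro
s=bot.read_state();M=Ro.from_rotvec(s["eef_rot"]).as_matrix();print(s["eef_pos"],np.degrees(np.arctan2(M[1,0],M[0,0])),M[:,2],s["finger_gap"],s["contact_force"],s["wrist_torque"],s["qpos"])
for n in sys.argv[2:]:
    p=bot.grab_frame(n); cv2.imwrite(f"pics/{n}{sys.argv[1]}.png",p["color"])
    np.savez(f"{n}{sys.argv[1]}.npz",R=p["R"],t=p["t"],camera_matrix=p["camera_matrix"],color=p["color"],depth=p["depth"])
E
python3 look.py 6 wrist scene side
```

```text
t: 11.28
eef_pos: [0.5104, -0.1786, 0.1425]
eef_rot: [-2.479, -1.927, 0.001]
contact_force: [0.6, -0.2, -0.4]
finger_gap: 0.012
[ 0.5104 -0.1786  0.1425] 75.72591833342123 [-0.0014  0.0009 -1.    ] 0.011994638015378034 [ 0.607  -0.2111 -0.3834] [ 0.0146 -0.0929  0.0101] [-0.4317  0.0361  1.7605  0.0003  1.3466 -1.7534]
```

View pics/wrist6.png

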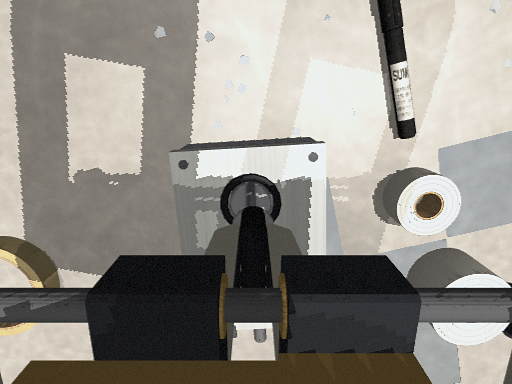

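```bash
python3 - <<'E'
import cv2,numpy as np
a=cv2.imread("pics/scene6.png")[130:230,200:320];b=cv2.imread("pics/side6.png")[130:230,200:320]
cv2.imwrite("pics/ss6.png",np.vstack([cv2.resize(i,None,fx=3,fy=3) for i in(a,b)]))
E
```

```text
(no output)
```

View pics/ss6.png

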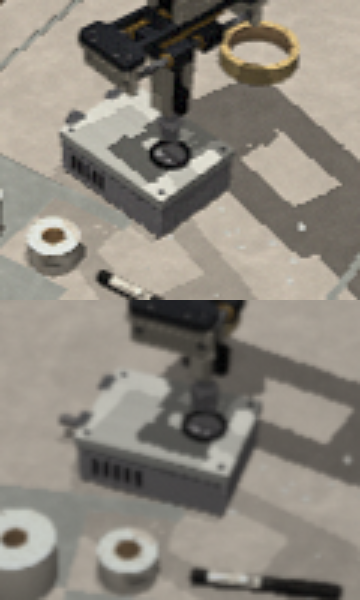

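```bash
python3 - <<'E'
from h import *
np.set_printoptions(precision=4,suppress=True)
p=np.load("wrist6.npz")
K=p["camera_matrix"];v,u=np.mgrid[0:384,0:512];z=p["depth"]
c=np.stack([(u-K[0,2])/K[0,0]*z,(v-K[1,2])/K[1,1]*z,z],-1).reshape(-1,3)
X=(c-p["t"])@p["R"]; r=np.hypot(X[:,0]-.511,X[:,1]+.18)
m=(z.ravel()>0)&(r<.026)&(X[:,2]>.0625)&(X[:,2]<.0655)
P=X[m][:,:2]
from scipy.optimize import least_squares
for rr in (0,):
    f=least_squares(lambda q:np.hypot(P[:,0]-q[0],P[:,1]-q[1])-q[2],[.511,-.18,.02]);print(len(P),f.x)
# outer edge pts by angle
a=np.arctan2(P[:,1]+.18,P[:,0]-.511);d=np.hypot(P[:,0]-.511,P[:,1]+.18)
o=[];
for k in np.arange(-3.1,3.1,.2):
    s=(abs(a-k)<.1)
    if s.sum()>3:o.append(P[s][np.argmax(d[s])])
o=np.array(o);f=least_squares(lambda q:np.hypot(o[:,0]-q[0],o[:,1]-q[1])-.023,[.511,-.18],loss="soft_l1",f_scale=.0005);print(len(o),f.x)
# key pixels: z between .075 & .14 points at key (shank/handle)
m=(z.ravel()>0)&(r<.035)&(X[:,2]>.07)&(X[:,2]<.16);print(m.sum())
for lo in np.arange(.07,.16,.005):
    q=X[m&(X[:,2]>=lo)&(X[:,2]<lo+.005)]
    if len(q)>5: 
        e=np.array([.969,.2478]) # jaw dir approx later
        j=np.array([np.cos(np.radians(75.7)),np.sin(np.radians(75.7))]);k=np.array([j[1],-j[0]])
        rel=q[:,:2]-np.array([.5104,-.1786]);print(round(lo,3),len(q),"jaw",(rel@j).min(),(rel@j).max(),"keyx",(rel@k).min(),(rel@k).max())
E
```

```text
882 [ 0.5099 -0.1801  0.0198]
23 [ 0.5105 -0.1802]
2572
0.085 16 jaw -0.0014043466111386123 0.001916250101269713 keyx -0.013246473658567516 -0.012333328405494318
0.09 12 jaw -0.0013513207799249526 0.0018813254868689808 keyx -0.01296860717182258 -0.012444302168687658
0.095 15 jaw -0.0013296338262679716 0.0018345884642660929 keyx -0.013052199650474538 -0.012286603239465406
0.1 16 jaw -0.0012843880279488358 0.0017976447374125995 keyx -0.013013145108162528 -0.01234858877252122
0.105 101 jaw -0.012083391188073792 0.012625522004833113 keyx -0.012992831455572673 -0.0024340561683938067
0.11 78 jaw -0.011364824018397224 0.011294154817411039 keyx -0.009998062205617426 -0.0029308746311449063
0.125 71 jaw -0.014468793441988979 0.015033191113742836 keyx -0.009474229803868825 -0.007118320041179475
0.13 166 jaw -0.019760705962979415 0.01980207445186092 keyx -0.021960933606940396 -0.007200054521332642
0.135 286 jaw -0.019984936374426106 0.02048309564004279 keyx -0.02207368250904736 -0.00693009779164949
0.14 316 jaw -0.020342889056789125 0.020566915344421392 keyx -0.021932299676149757 -0.007148603988563134
0.145 330 jaw -0.02049775413618425 0.02122083791850858 keyx -0.02213898306523762 -0.006942156357239277
0.15 402 jaw -0.020826655336140133 0.02132251039534714 keyx -0.02196379064587013 -0.007131867099854687
0.155 760 jaw -0.021077017456405066 0.021684046322666937 keyx -0.022036593031969483 0.010026352838203922
```

```bash
python3 -m handwheel '[[[0.2,-1.8,0],[0,0,0],0],[[0,0,-8],[0,0,0],0],[[0,0,-7],[0,0,0],0],[[0,0,0],[0,0,0],0],[[0,0,0],[0,0,0],0]]'; python3 look.py 7
```

```text
t: 12.05
eef_pos: [0.5109, -0.1818, 0.128]
eef_rot: [-2.482, -1.926, 0.0]
contact_force: [-0.2, -0.5, -1.6]
finger_gap: 0.0119
[ 0.5109 -0.1818  0.128 ] 75.62498535232346 [-0.0002  0.0001 -1.    ] 0.011946131415708754 [-0.2177 -0.5191 -1.6219] [ 0.0386 -0.0956  0.0204] [-0.4364  0.0531  1.7708  0.      1.318  -1.7563]
```

```bash
cat > chk.py <<'E'
from h import *
from scipy.optimize import least_squares
from scipy.spatial.transform import Rotation as Ro
np.set_printoptions(precision=4,suppress=True)
def run():
    p=bot.grab_frame("wrist");s=bot.read_state();M=Ro.from_rotvec(s["eef_rot"]).as_matrix()
    K=p["camera_matrix"];v,u=np.mgrid[0:384,0:512];z=p["depth"]
    c=np.stack([(u-K[0,2])/K[0,0]*z,(v-K[1,2])/K[1,1]*z,z],-1).reshape(-1,3)
    X=(c-p["t"])@p["R"]; r=np.hypot(X[:,0]-.511,X[:,1]+.18)
    m=(z.ravel()>0)&(r<.027)&(X[:,2]>.0625)&(X[:,2]<.0655)
    P=X[m][:,:2];a=np.arctan2(P[:,1]+.18,P[:,0]-.511);d=np.hypot(P[:,0]-.511,P[:,1]+.18);o=[]
    for k in np.arange(-3.1,3.1,.2):
        q=(abs(a-k)<.1)
        if q.sum()>3:o.append(P[q][np.argmax(d[q])])
    o=np.array(o);f=least_squares(lambda q:np.hypot(o[:,0]-q[0],o[:,1]-q[1])-.023,[.511,-.18],loss="soft_l1",f_scale=.0005)
    t=s["eef_pos"];j=M[:2,0];k=np.array([j[1],-j[0]])
    ti=t[2]-.0611
    bl=(z.ravel()>0)&(r<.035)&(X[:,2]>max(ti+.002,.067))&(X[:,2]<ti+.022)
    rel=X[bl][:,:2]-t[:2]
    print("tcp",t,"ang",np.degrees(np.arctan2(j[1],j[0])),"collar",len(o),f.x)
    if len(rel):
        lo,hi=np.percentile(rel@j,[2,98]);x0=np.percentile(rel@k,5)
        print("blade jaw",lo,hi,"x end",x0);b=t[:2]+j*(lo+hi)/2+k*(x0+.013);print("blade",b,"need",f.x-b)
    cv2.imwrite("pics/chk_%.2f.png"%s["t"],p["color"])
run();run()
E
python3 chk.py
```

```text
tcp [ 0.511  -0.1818  0.1282] ang 75.62402541809615 collar 22 [ 0.5103 -0.1803]
blade jaw -0.0013204235573139988 0.001976640180033214 x end -0.013197340706258233
blade [ 0.5109 -0.1815] need [-0.0006  0.0012]
tcp [ 0.5111 -0.1818  0.1284] ang 75.62799558485985 collar 22 [ 0.5103 -0.1803]
blade jaw -0.0013495050230974803 0.001926901438057834 x end -0.012977525967052369
blade [ 0.5112 -0.1816] need [-0.0009  0.0013]
```

Shift back (-0.5, +1.3) mm and descend slowly.

```bash
python3 -m handwheel '[[[-0.5,1.3,0],[0,0,0],0],[[0,0,-2],[0,0,0],0],[[0,0,0],[0,0,0],0]]'; python3 chk.py; python3 -m handwheel '[[[0,0,-1.5],[0,0,0],0],[[0,0,-1.5],[0,0,0],0],[[0,0,0],[0,0,0],0]]'
```

```text
t: 12.52
eef_pos: [0.5103, -0.1804, 0.1259]
eef_rot: [-2.482, -1.926, 0.0]
contact_force: [0.4, 0.1, -1.3]
finger_gap: 0.0115
tcp [ 0.5104 -0.1804  0.126 ] ang 75.63317438018214 collar 21 [ 0.5104 -0.1802]
blade jaw -0.0013342026120820624 0.001958800991788663 x end -0.012954744090748357
blade [ 0.5105 -0.1801] need [-0.0001 -0.0001]
tcp [ 0.5104 -0.1804  0.1261] ang 75.63272951262171 collar 21 [ 0.5103 -0.1803]
blade jaw -0.0013275731052262841 0.001956422668067515 x end -0.012927238285577073
blade [ 0.5106 -0.1802] need [-0.0002 -0.0001]
t: 13.0
eef_pos: [0.5103, -0.1804, 0.1229]
eef_rot: [-2.482, -1.926, 0.0]
contact_force: [-0.1, -0.9, -1.3]
finger_gap: 0.0116
```

```bash
python3 -m handwheel '[[[0,0,-1],[0,0,0],0],[[0,0,-1],[0,0,0],0],[[0,0,0],[0,0,0],0]]'; python3 -m handwheel '[[[0,0,-1],[0,0,0],0],[[0,0,-1],[0,0,0],0],[[0,0,0],[0,0,0],0]]';python3 -m handwheel '[[[0,0,-1],[0,0,0],0],[[0,0,-1],[0,0,0],0],[[0,0,0],[0,0,0],0]]'
```

```text
t: 13.38
eef_pos: [0.5104, -0.1804, 0.121]
eef_rot: [-2.482, -1.926, 0.0]
contact_force: [0.3, 0.1, -1.1]
finger_gap: 0.0119
t: 13.75
eef_pos: [0.5104, -0.1804, 0.119]
eef_rot: [-2.482, -1.926, 0.0]
contact_force: [-0.4, 0.3, -1.7]
finger_gap: 0.0115
t: 14.12
eef_pos: [0.5104, -0.1804, 0.117]
eef_rot: [-2.482, -1.926, 0.0]
contact_force: [-0.0, 0.5, -2.0]
finger_gap: 0.0118
```

```bash
python3 -m handwheel '[[[0,0,-1],[0,0,0],0],[[0,0,-1],[0,0,0],0],[[0,0,0],[0,0,0],0]]'; python3 -m handwheel '[[[0,0,-0.8],[0,0,0],0],[[0,0,0],[0,0,0],0]]';python3 -m handwheel '[[[0,0,-0.8],[0,0,0],0],[[0,0,0],[0,0,0],0]]'
```

```text
t: 14.5
eef_pos: [0.5104, -0.1804, 0.115]
eef_rot: [-2.482, -1.926, 0.0]
contact_force: [-0.0, -0.2, -1.1]
finger_gap: 0.0119
t: 14.75
eef_pos: [0.5104, -0.1805, 0.1143]
eef_rot: [-2.482, -1.926, 0.0]
contact_force: [-0.7, 1.3, -1.0]
finger_gap: 0.0119
t: 15.0
eef_pos: [0.5106, -0.1805, 0.1139]
eef_rot: [2.482, 1.926, 0.0]
contact_force: [-1.4, 0.6, 4.0]
finger_gap: 0.0118
```

```bash
python3 -m handwheel '[[[0,0,0],[0,0,0],0],[[0,0,-1],[0,0,0],0],[[0,0,0],[0,0,0],0]]'; python3 -m handwheel '[[[0,0,-1],[0,0,0],0],[[0,0,-1],[0,0,0],0],[[0,0,0],[0,0,0],0]]';python3 -m handwheel '[[[0,0,-0.8],[0,0,0],0],[[0,0,-0.4],[0,0,0],0],[[0,0,0],[0,0,0],0]]'
```

```text
t: 15.38
eef_pos: [0.5106, -0.1805, 0.1126]
eef_rot: [2.482, 1.926, 0.0]
contact_force: [-1.5, 0.4, 3.7]
finger_gap: 0.0121
t: 15.75
eef_pos: [0.5106, -0.1805, 0.1106]
eef_rot: [2.482, 1.926, 0.0]
contact_force: [-1.8, 0.7, 3.8]
finger_gap: 0.0119
t: 16.12
eef_pos: [0.5106, -0.1805, 0.1094]
eef_rot: [2.482, 1.926, 0.0]
contact_force: [-1.2, 1.2, 4.2]
finger_gap: 0.0119
```

```bash
python3 look.py 8; python3 -m handwheel '[[[0,0,0],[0,0,-0.05],0],[[0,0,0],[0,0,-0.05],0],[[0,0,0],[0,0,-0.05],0],[[0,0,0],[0,0,0],0]]'; python3 look.py 8;python3 -m handwheel '[[[0,0,0],[0,0,-0.05],0],[[0,0,0],[0,0,-0.05],0],[[0,0,0],[0,0,-0.05],0],[[0,0,0],[0,0,0],0]]'; python3 look.py 8
```

```text
[ 0.5106 -0.1805  0.1094] 75.63084863303547 [ 0.0003 -0.0001 -1.    ] 0.01192449789037856 [-1.2353  1.2401  4.2297] [0.1685 0.1462 0.012 ] [-0.4345  0.0704  1.7887  0.      1.2822 -1.7545]
t: 16.62
eef_pos: [0.5106, -0.1806, 0.1095]
eef_rot: [2.62, 1.734, 0.0]
contact_force: [-1.2, 0.4, 5.9]
finger_gap: 0.0117
[ 0.5106 -0.1806  0.1095] 66.9908690661711 [ 0.0003 -0.0003 -1.    ] 0.011675434272478908 [-1.2195  0.4377  5.9052] [ 0.1353  0.2062 -0.0532] [-0.4346  0.0704  1.7886 -0.0001  1.2823 -1.6038]
t: 17.12
eef_pos: [0.5105, -0.1806, 0.1095]
eef_rot: [2.742, 1.532, -0.0]
contact_force: [-2.2, 0.5, 5.5]
finger_gap: 0.012
[ 0.5105 -0.1806  0.1095] 58.40088339717325 [ 0.0002 -0.0004 -1.    ] 0.012021434375241506 [-2.1547  0.4588  5.469 ] [ 0.0153  0.1803 -0.039 ] [-0.4346  0.0704  1.7886 -0.0003  1.2823 -1.4538]
```

```bash
python3 -m handwheel '[[[0,0,0],[0,0,-0.07],0],[[0,0,0],[0,0,-0.07],0],[[0,0,0],[0,0,-0.07],0],[[0,0,0],[0,0,-0.07],0],[[0,0,0],[0,0,0],0]]'; python3 look.py 8;python3 -m handwheel '[[[0,0,0],[0,0,-0.07],0],[[0,0,0],[0,0,-0.07],0],[[0,0,0],[0,0,-0.07],0],[[0,0,0],[0,0,0],0]]'; python3 look.py 9 wrist
```

```text
t: 17.75
eef_pos: [0.5104, -0.1808, 0.1094]
eef_rot: [2.929, 1.134, -0.0]
contact_force: [-1.5, 0.1, 5.0]
finger_gap: 0.0117
[ 0.5104 -0.1808  0.1094] 42.33687111963759 [-0.     -0.0006 -1.    ] 0.011719519268201185 [-1.5006  0.0559  4.9737] [-0.14    0.3424 -0.0263] [-0.4347  0.0704  1.7887 -0.0005  1.2823 -1.1735]
t: 18.25
eef_pos: [0.5103, -0.1808, 0.1094]
eef_rot: [3.032, 0.821, -0.001]
contact_force: [-2.2, -1.6, 5.7]
finger_gap: 0.0115
[ 0.5103 -0.1808  0.1094] 30.30486547413031 [-0.0002 -0.0006 -1.    ] 0.01150150315305287 [-2.2483 -1.5758  5.6774] [-0.1906  0.4051  0.0118] [-0.4348  0.0704  1.7887 -0.0007  1.2824 -0.9635]
```

View pics/wrist9.png

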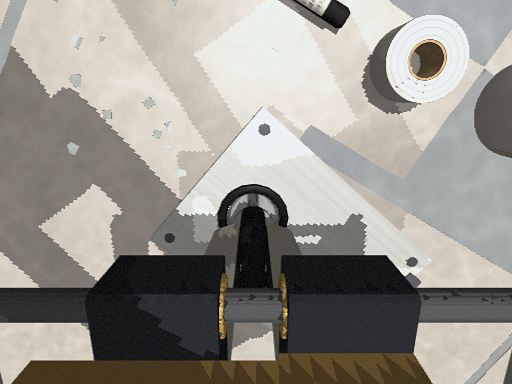

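```bash
python3 -m handwheel '[[[0,0,0],[0,0,-0.07],0],[[0,0,0],[0,0,-0.07],0],[[0,0,0],[0,0,0],0]]'; python3 look.py 8;python3 -m handwheel '[[[0,0,-0.6],[0,0,0],0],[[0,0,0],[0,0,0],0]]';python3 -m handwheel '[[[0,0,-0.5],[0,0,0],0],[[0,0,0],[0,0,0],0]]'; python3 look.py 8
```

```text
t: 18.68
eef_pos: [0.5103, -0.1809, 0.1094]
eef_rot: [3.082, 0.607, -0.001]
contact_force: [-2.3, -0.3, 5.0]
finger_gap: 0.0118
[ 0.5103 -0.1809  0.1094] 22.282854857446406 [-0.0003 -0.0007 -1.    ] 0.011758646625896561 [-2.3377 -0.339   5.029 ] [-0.1759  0.4582  0.0044] [-0.4348  0.0704  1.7887 -0.0008  1.2824 -0.8235]
t: 18.92
eef_pos: [0.5103, -0.1809, 0.1088]
eef_rot: [3.081, 0.609, -0.001]
contact_force: [-1.4, -1.1, 4.9]
finger_gap: 0.0116
t: 19.18
eef_pos: [0.5103, -0.1809, 0.1084]
eef_rot: [3.081, 0.608, -0.001]
contact_force: [-2.9, -0.8, 7.0]
finger_gap: 0.0113
[ 0.5103 -0.1809  0.1084] 22.339903410608812 [-0.0003 -0.0007 -1.    ] 0.011333359984803846 [-2.8529 -0.8399  7.0259] [-0.171   0.6335 -0.0424] [-0.4348  0.0715  1.7895 -0.0008  1.2806 -0.8245]
```

```bash
python3 -m handwheel '[[[0,0,-0.3],[0,0,0],0],[[0,0,0],[0,0,0],0]]'; python3 -m handwheel '[[[0,0,-0.3],[0,0,0],0],[[0,0,0],[0,0,0],0]]'; python3 look.py 8
```

```text
t: 19.42
eef_pos: [0.5103, -0.1809, 0.1083]
eef_rot: [3.081, 0.608, -0.001]
contact_force: [-3.4, 0.5, 8.0]
finger_gap: 0.0122
t: 19.68
eef_pos: [0.5104, -0.1809, 0.1082]
eef_rot: [3.081, 0.608, -0.0]
contact_force: [-5.2, -0.1, 9.3]
finger_gap: 0.0118
[ 0.5104 -0.1809  0.1082] 22.341758601115373 [-0.0002 -0.0008 -1.    ] 0.011822361126244105 [-5.1537 -0.0653  9.334 ] [-0.1014  0.7741 -0.0068] [-0.4348  0.0718  1.7896 -0.0008  1.28   -0.8245]
```

```bash
for i in 1; do :; done; python3 -m handwheel '[[[0,0,0],[0,0,-0.04],0],[[0,0,0],[0,0,-0.04],0],[[0,0,0],[0,0,0],0]]'; python3 look.py 8; python3 -m handwheel '[[[0,0,0],[0,0,-0.04],0],[[0,0,0],[0,0,-0.04],0],[[0,0,0],[0,0,0],0]]'; python3 look.py 8
```

```text
t: 20.05
eef_pos: [0.5103, -0.1809, 0.1078]
eef_rot: [3.103, 0.484, -0.001]
contact_force: [-2.9, -1.3, 6.5]
finger_gap: 0.0118
[ 0.5103 -0.1809  0.1078] 17.72184968922444 [-0.0003 -0.0007 -1.    ] 0.011842047565059043 [-2.8558 -1.3014  6.4646] [-0.2468  0.5434 -0.0186] [-0.4349  0.0721  1.79   -0.0008  1.2794 -0.7439]
t: 20.42
eef_pos: [0.5106, -0.1808, 0.1079]
eef_rot: [3.12, 0.359, 0.001]
contact_force: [-1.6, -0.5, 5.1]
finger_gap: 0.0119
[ 0.5106 -0.1808  0.1079] 13.14161435262802 [ 0.0004 -0.0007 -1.    ] 0.011916269194581844 [-1.569  -0.5017  5.1338] [-0.0914  0.2628  0.0281] [-0.4348  0.0722  1.7898 -0.0004  1.2789 -0.664 ]
```

The force fell and z followed the command, so it has dropped into its catch. I confirm by pressing a little deeper.

```bash
python3 -m handwheel '[[[0,0,-0.5],[0,0,0],0],[[0,0,-0.5],[0,0,0],0],[[0,0,0],[0,0,0],0]]'; python3 look.py 8
```

```text
t: 20.8
eef_pos: [0.5106, -0.1808, 0.107]
eef_rot: [3.12, 0.36, 0.001]
contact_force: [-2.1, -0.4, 6.7]
finger_gap: 0.0118
[ 0.5106 -0.1808  0.107 ] 13.175867513530992 [ 0.0004 -0.0007 -1.    ] 0.01180295627470817 [-2.1082 -0.359   6.6581] [-0.0898  0.3839  0.0167] [-0.4347  0.0732  1.7904 -0.0005  1.2773 -0.6646]
```

```bash
python3 -m handwheel '[[[0,0,1],[0,0,0],0],[[0,0,1],[0,0,0],0],[[0,0,1],[0,0,0],0],[[0,0,0],[0,0,0],0]]';  python3 -m handwheel '[[[0,0,1],[0,0,0],0],[[0,0,1],[0,0,0],0],[[0,0,0],[0,0,0],0]]'; python3 look.py 8;  python3 -m handwheel '[[[0,0,1],[0,0,0],0],[[0,0,0.6],[0,0,0],0],[[0,0,0],[0,0,0],0],[[0,0,0],[0,0,0],0]]'; python3 look.py 8
```

```text
t: 21.3
eef_pos: [0.5106, -0.1808, 0.1098]
eef_rot: [3.12, 0.36, 0.0]
contact_force: [-2.1, -1.0, 6.1]
finger_gap: 0.0115
t: 21.68
eef_pos: [0.5106, -0.1807, 0.1118]
eef_rot: [3.12, 0.36, 0.0]
contact_force: [-0.5, -2.8, 4.4]
finger_gap: 0.0114
[ 0.5106 -0.1807  0.1118] 13.175963207197302 [ 0.0003 -0.0004 -1.    ] 0.011388805720743196 [-0.5059 -2.8282  4.3646] [-0.6367  0.0254  0.0369] [-0.4346  0.0678  1.7868 -0.0003  1.2865 -0.6645]
t: 22.18
eef_pos: [0.5104, -0.1802, 0.1131]
eef_rot: [-3.12, -0.361, 0.0]
contact_force: [-0.3, -1.5, 3.5]
finger_gap: 0.0121
[ 0.5104 -0.1802  0.1131] 13.18301990528196 [-0.0001  0.0004 -1.    ] 0.012131573755663195 [-0.2914 -1.4881  3.4902] [-0.3246 -0.1681  0.0172] [-0.4344  0.0662  1.7859  0.0003  1.2897 -0.6645]
```

```bash
python3 -m handwheel '[[[0,0,1],[0,0,0],0],[[0,0,1],[0,0,0],0],[[0,0,0],[0,0,0],0],[[0,0,0],[0,0,0],0]]'; python3 look.py 8;  python3 -m handwheel '[[[0,0,3],[0,0,0],0],[[0,0,5],[0,0,0],0],[[0,0,8],[0,0,0],0],[[0,0,15],[0,0,0],0],[[0,0,20],[0,0,0],0],[[0,0,10],[0,0,0],0],[[0,0,0],[0,0,0],0],[[0,0,0],[0,0,0],0]]'; python3 look.py 10 wrist
```

```text
t: 22.68
eef_pos: [0.5103, -0.1804, 0.1151]
eef_rot: [-3.121, -0.36, 0.0]
contact_force: [-0.6, -0.8, -0.3]
finger_gap: 0.0121
[ 0.5103 -0.1804  0.1151] 13.175015577866585 [-0.0003  0.0002 -1.    ] 0.012124105642508104 [-0.6384 -0.8126 -0.3114] [-0.0317 -0.1069  0.0484] [-0.4345  0.0641  1.7843  0.0001  1.2935 -0.6645]
t: 23.68
eef_pos: [0.5102, -0.1803, 0.1758]
eef_rot: [-3.12, -0.36, 0.001]
contact_force: [-0.2, 0.0, -0.9]
finger_gap: 0.0119
[ 0.5102 -0.1803  0.1758] 13.17776382627185 [-0.0006  0.0003 -1.    ] 0.011887372249564581 [-0.2201  0.0192 -0.9138] [-0.0488 -0.0554 -0.0495] [-0.4345  0.0081  1.7264  0.      1.4078 -0.6645]
```

View pics/wrist10.png

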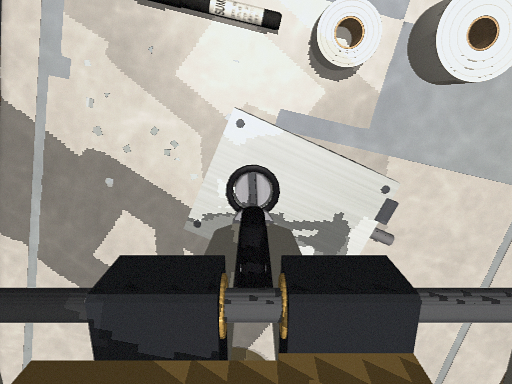

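The stud's slot at (252,187) now points along the key, which is turned about 60° from the start. I measure its angle and height, then go back to the stand.

```bash
python3 - <<'E'
from h import *
np.set_printoptions(precision=4,suppress=True)
p=np.load("wrist10.npz")
cv2.imwrite("pics/w10c.png",cv2.resize(p["color"][150:225,210:295],None,fx=7,fy=7,interpolation=cv2.INTER_CUBIC))
K=p["camera_matrix"];v,u=np.mgrid[0:384,0:512];z=p["depth"]
c=np.stack([(u-K[0,2])/K[0,0]*z,(v-K[1,2])/K[1,1]*z,z],-1).reshape(-1,3)
X=(c-p["t"])@p["R"]; r=np.hypot(X[:,0]-.5105,X[:,1]+.1802)
k=(z.ravel()>0)&(r<.0135)
print(np.histogram(X[k][:,2],bins=np.arange(.045,.067,.001)))
m=k&(X[:,2]<.056)&(X[:,2]>.045);P=X[m];print(len(P),np.median(P[:,2]),cv2.minAreaRect((P[:,:2]*1000).astype(np.float32)))
q=P[:,:2]-P[:,:2].mean(0);e=np.linalg.svd(q,full_matrices=False)[2][0];print(np.degrees(np.arctan2(e[1],e[0])))
# cover grain direction: box corner edges
m=(z.ravel()>0)&(np.abs(X[:,2]-.06)<.002)&(np.hypot(X[:,0]-.54,X[:,1]+.185)<.13);print(cv2.minAreaRect((X[m][:,:2]*1000).astype(np.float32)))
p=np.load("w2.npz");z=p["depth"];c=np.stack([(u-K[0,2])/K[0,0]*z,(v-K[1,2])/K[1,1]*z,z],-1).reshape(-1,3);X=(c-p["t"])@p["R"]
m=(z.ravel()>0)&(np.abs(X[:,2]-.06)<.0015)&(np.hypot(X[:,0]-.54,X[:,1]+.185)<.1);print(cv2.minAreaRect((X[m][:,:2]*1000).astype(np.float32)))
E
```

```text
(array([  0,   0,   0,   0,   0,   8,  56,  73,  12,   1,   0,   1,   7,
        56, 202, 259,  33,   0,   0,   0,   0,   0]), array([0.045, 0.046, 0.047, 0.048, 0.049, 0.05 , 0.051, 0.052, 0.053,
       0.054, 0.055, 0.056, 0.057, 0.058, 0.059, 0.06 , 0.061, 0.062,
       0.063, 0.064, 0.065, 0.066, 0.067]))
150 0.05216402742207717 ((510.15960693359375, -180.18128967285156), (5.76810359954834, 26.72354507446289), 15.892701148986816)
-73.23881231618397
((548.2427368164062, -187.55099487304688), (113.5153579711914, 160.5944061279297), 79.19734191894531)
((548.243408203125, -187.20535278320312), (113.38272094726562, 160.58863830566406), 79.17363739013672)
```

View pics/w10c.png

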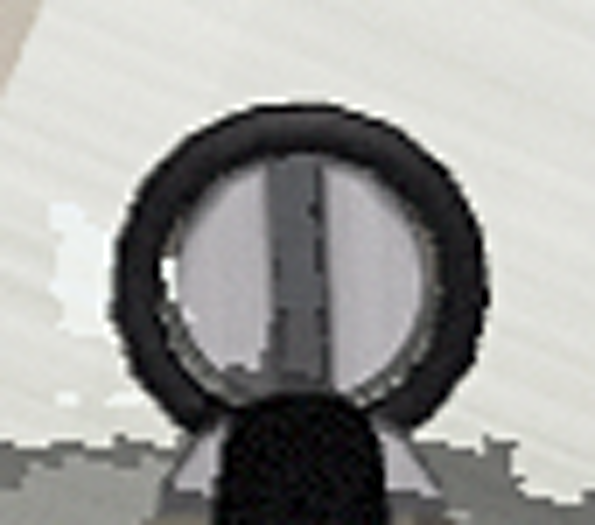

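Stud locked: slot floor is at 52.2 mm (press about 0.9 mm), turned about 1.03 rad. Back to the stand.

```bash
python3 -m handwheel '[[[-3.4,25,0],[0,0,0.178],0],[[-3.4,40,0],[0,0,0.178],0],[[-3.4,40,0],[0,0,0.178],0],[[-3.4,40,0],[0,0,0.178],0],[[-3.4,40,0],[0,0,0.178],0],[[-3.4,40,0],[0,0,0.178],0],[[-3.4,40,0],[0,0,0.178],0],[[-3.4,40,0],[0,0,0.178],0],[[-3.2,40,0],[0,0,0.178],0],[[0,0,-30],[0,0,0],0],[[0,0,-20],[0,0,0],0],[[0,0,0],[0,0,0],0]]'
python3 -m handwheel '[[[0,0,0],[0,0,0],0],[[0,0,0],[0,0,0],0]]'; python3 look.py 11 wrist
python3 - <<'E'
from h import *
np.set_printoptions(precision=4,suppress=True)
p=np.load("wrist11.npz")
K=p["camera_matrix"];v,u=np.mgrid[0:384,0:512];z=p["depth"]
c=np.stack([(u-K[0,2])/K[0,0]*z,(v-K[1,2])/K[1,1]*z,z],-1).reshape(-1,3)
X=(c-p["t"])@p["R"]; r=np.hypot(X[:,0]-.48,X[:,1]-.165)
m=(z.ravel()>0)&(r<.046)&(abs(X[:,2]-.036)<.0015);print(m.sum(),cv2.minAreaRect((X[m][:,:2]*1000).astype(np.float32)))
s=bot.read_state()["eef_pos"];a=np.radians(105);j=np.array([np.cos(a),np.sin(a)]);k=np.array([j[1],-j[0]])
m=(z.ravel()>0)&(r<.035)&(X[:,2]>s[2]-.059)&(X[:,2]<s[2]-.039);rel=X[m][:,:2]-s[:2];print(m.sum())
if m.sum():
  lo,hi=np.percentile(rel@j,[2,98]);x0=np.percentile(rel@k,5);print(lo,hi,x0,"blade",s[:2]+j*(lo+hi)/2+k*(x0+.013))
E
```

```text
t: 25.22
eef_pos: [0.478, 0.1642, 0.1236]
eef_rot: [-1.911, -2.489, 0.006]
contact_force: [0.3, 0.8, -1.4]
finger_gap: 0.0116
t: 25.48
eef_pos: [0.4809, 0.1646, 0.1274]
eef_rot: [1.913, 2.491, 0.002]
contact_force: [0.4, 0.3, -0.7]
finger_gap: 0.0117
[0.4809 0.1646 0.1274] 104.94729721530094 [ 0.0018  0.0004 -1.    ] 0.011717497496337909 [ 0.4015  0.3291 -0.7397] [ 0.0763 -0.1129  0.0564] [ 0.2288 -0.0408  1.8662  0.      1.3143 -1.6029]
3820 ((474.1182861328125, 163.1119842529297), (62.57783126831055, 50.28496551513672), 14.654556274414062)
56
-0.0015526399273476273 0.001730843479395298 -0.012661334537944328 blade [0.4811 0.1647]
```

View pics/wrist11.png

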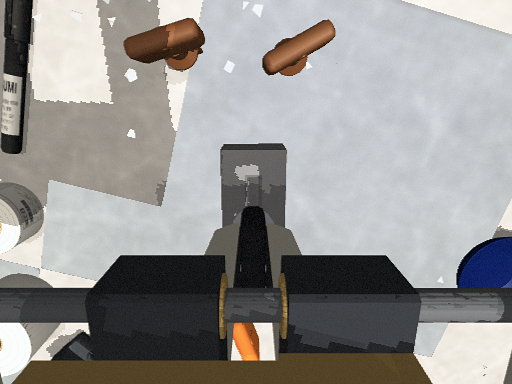

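```bash
python3 -m handwheel '[[[-0.7,0,-10],[0,0,0],0],[[0,0,-8],[0,0,0],0],[[0,0,0],[0,0,0],0],[[0,0,0],[0,0,0],0]]'; python3 look.py 12
```

```text
t: 26.02
eef_pos: [0.4793, 0.1645, 0.1081]
eef_rot: [-1.913, -2.492, 0.0]
contact_force: [-0.8, 0.1, -0.9]
finger_gap: 0.0119
[0.4793 0.1645 0.1081] 104.9620960754876 [-0.0003 -0.0001 -1.    ] 0.011922213414467671 [-0.831   0.1267 -0.8977] [ 0.0476 -0.1185  0.007 ] [ 0.2294 -0.0214  1.8847 -0.      1.2786 -1.6025]
```

```bash
python3 -m handwheel '[[[0,0,-5],[0,0,0],0],[[0,0,-5],[0,0,0],0],[[0,0,-3],[0,0,0],0],[[0,0,0],[0,0,0],0]]'; python3 -m handwheel '[[[0,0,-6],[0,0,0],0],[[0,0,-6],[0,0,0],0],[[0,0,-5],[0,0,0],0],[[0,0,-3],[0,0,0],0],[[0,0,0],[0,0,0],0]]'; python3 -m handwheel '[[[0,0,-1],[0,0,0],0],[[0,0,-0.8],[0,0,0],0],[[0,0,0],[0,0,0],0],[[0,0,0],[0,0,0],0]]'
```

```text
t: 26.52
eef_pos: [0.4791, 0.1645, 0.0948]
eef_rot: [-1.913, -2.491, 0.001]
contact_force: [0.4, -0.5, -0.8]
finger_gap: 0.0119
t: 27.15
eef_pos: [0.4791, 0.1645, 0.0749]
eef_rot: [-1.913, -2.492, 0.001]
contact_force: [-0.7, 0.4, -1.1]
finger_gap: 0.0114
t: 27.65
eef_pos: [0.4794, 0.1645, 0.0735]
eef_rot: [1.913, 2.492, 0.0]
contact_force: [0.3, -1.5, -1.9]
finger_gap: 0.0117
```

```bash
python3 -m handwheel '[[[0,0,-0.5],[0,0,0],0],[[0,0,0],[0,0,0],0],[[0,0,0],[0,0,0],0]]'; python3 -m handwheel '[[[0,0,0],[0,0,0],10],[[0,0,0],[0,0,0],20],[[0,0,0],[0,0,0],30],[[0,0,0],[0,0,0],60],[[0,0,0],[0,0,0],100],[[0,0,0],[0,0,0],100],[[0,0,0],[0,0,0],100],[[0,0,0],[0,0,0],100]]'; python3 -m handwheel '[[[0,0,20],[0,0,0],100],[[0,0,40],[0,0,0],100],[[0,0,40],[0,0,0],100],[[0,0,0],[0,0,0],100],[[0,0,0],[0,0,0],100]]'; python3 look.py 13 wrist
python3 - <<'E'
from h import *
np.set_printoptions(precision=4,suppress=True)
p=np.load("wrist13.npz")
K=p["camera_matrix"];v,u=np.mgrid[0:384,0:512];z=p["depth"]
c=np.stack([(u-K[0,2])/K[0,0]*z,(v-K[1,2])/K[1,1]*z,z],-1).reshape(-1,3)
X=(c-p["t"])@p["R"]; r=np.hypot(X[:,0]-.48,X[:,1]-.165)
m=(z.ravel()>0)&(r<.046)&(X[:,2]>.085)&(X[:,2]<.11);print(m.sum(),np.percentile(X[m][:,2],[5,50,95]),cv2.minAreaRect((X[m][:,:2]*1000).astype(np.float32)))
E
```

```text
t: 28.02
eef_pos: [0.4794, 0.1646, 0.0731]
eef_rot: [1.913, 2.492, 0.0]
contact_force: [0.3, -0.4, 0.9]
finger_gap: 0.0119
t: 29.02
eef_pos: [0.4794, 0.1645, 0.0729]
eef_rot: [1.913, 2.492, -0.0]
contact_force: [-0.1, -1.1, 0.1]
finger_gap: 0.0732
t: 29.65
eef_pos: [0.4792, 0.1645, 0.1725]
eef_rot: [-1.913, -2.492, 0.0]
contact_force: [0.1, -0.5, -0.1]
finger_gap: 0.093
[0.4792 0.1645 0.1725] 104.9667969197093 [-0.0003 -0.0001 -1.    ] 0.09304934281714579 [ 0.0707 -0.4739 -0.146 ] [ 0.0296 -0.122   0.0362] [ 0.2294 -0.0849  1.8231 -0.      1.4037 -1.6026]
871 [0.0885 0.0915 0.0928] ((479.2098693847656, 164.68524169921875), (42.988399505615234, 11.545649528503418), 14.721086502075195)
```

View pics/wrist13.png

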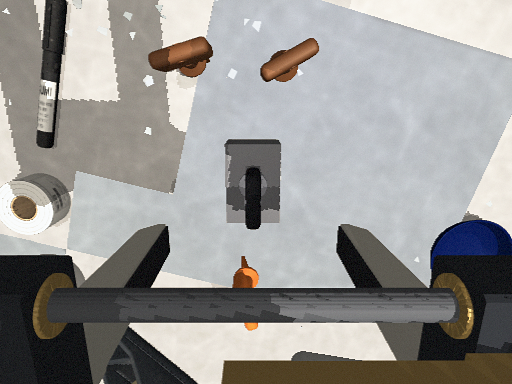

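The key is upright and fully down at (253,195), with its handle top at the same height as at the start. The jaws are clear and nothing else has moved. I hand it in.

```bash
python3 -c "
from plant import bot
print(bot.finish_job())"
```

```text
the job is handed in; nothing more can be done
None
```

The stud is locked and the key is back in its stand. I handed the job in after about 30 s of the 72 s; no verdict is reported.

- **Turning:** I took the black key from the stand, set its blade in the stud's slot and pressed about 4.7 mm. I then turned clockwise and felt the drop at about 1.0 rad of tool turn, stopping at 1.09 rad. A test press went to about 7 mm against the spring alone, below the 5.5 mm floor, so it was in the catch.
- **Locked:** after I let it up, the slot floor stood at 52.2 mm (about 0.9 mm of press). The slot had turned about 1.03 rad from where it started.
- **Load:** the highest wrist force I read while pressing was about 11 N, against the 25 N limit. I only read it at the end of each move.
- **Key:** its handle is within 1 mm of its starting place, upright, with the top at about 91.5 mm as before.
- **Bystanders and gripper:** the bystanders I could see in the last picture (the marker and the smaller label roll) looked undisturbed. The larger roll and the masking tape were not in it. The gripper is open and clear.

Two checks disagreed slightly:
- **Position over the stud:** my first two position readings there differed by about 1.5 mm while the arm was still settling. I corrected that from the camera before going in.
- **Last look at the stud:** I took it just after lifting the key out and did not look again at the end.

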